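Sort the four table things onto their own coasters

ROBOT

A 6-joint arm with a two-finger parallel gripper is mounted at the origin on a cart in front of the work surface, level with it; the furniture and walls round the work are solid. World frame = base frame: x ahead of the robot, y to its left, z up, the work surface at z = 0. Lengths are in mm, angles in rad, forces in N, time in s.
With the tool pointing down it reaches from about 350 to 975 mm from the base axis. Payload 7.1 kg.
Tool frame: the origin (TCP) lies at the very end of the fingers, on their centre line; the grasp point (between the pads) lies 19 mm behind it; z points along the fingers, y is the line along which they close (so a half turn about z gives the same grasp; the last joint's range is limited). The gripper opens to 88 mm and grips with 3 to 60 N. Pads are 20 mm wide; open, the fingers measure 115 mm over their backs; the gripper's body (75 mm by 178 mm) begins 61 mm behind the grasp point.
Start: joints at [1.26, 0.423, 1.63, -0, 1.089, -0.019], TCP at [179.766, 598.572, 222.675] pointing down, gripper open.
Joint ranges: [-3, 3], [-0.9, 2.11], [0.09, 2.58], [-1.31, 4.45], [0.11, 2.69], [-2.54, 2.54]. Speed limits (rad/s): [2.39, 2.39, 3.01, 3.14, 3.14, 3.14].

INTERFACE

Orientations are given as a rotation vector (axis times angle).
In Python, from workcell import * gives the robot as it stands.
- The arm moves only by the tool step_arm, never from a script. Its argument "deltas" is a list of rows, each a list of 3 entries, a list of its own where there are three numbers: the shift along the tool's x, y, z in units of 300 mm (1.0 is 300 mm), then the turn, a rotation vector about the tool's x, y, z in units of 1.5 rad (1.0 is 1.5 rad), then the gripper command: -1 is shut, 1 is fully open, values between are in proportion. In form: [[[dx, dy, dz], [rx, ry, rz], gripper], ...]. A call has 1 to 20 rows; each row is the pose to reach, as a shift and turn from the pose commanded when the call began, along the tool's axes at that moment; what a row does not reach only later rows make up. A row lasts 1/12 s, in which the tool goes at most 41.7 mm and 7.16 degrees, less where a joint would pass 70% of its speed; a pose out of reach is approached as far as the arm can. A call with a number of a shift or a turn outside -1 to 1 is refused whole. A call with a gripper value outside its range is refused whole. The fingers move at their own pace and stop on an object; the grip force is fixed at half the most. Time passes only in rows, so rows that repeat a pose let the fingers close. It gives the time, the measured TCP pose, the force, the opening and the grip force at its end, in the units of the state.
- get_obs(): the state, without advancing time (a new reading comes with each control period).
- get_image(name): name is "side" or "top"; returns a dict with "pixels" (480x640x3 uint8, red, green, blue), "fx", "fy", "cx", "cy" (pixels), "T" (4x4, takes a point from camera to world coordinates). Camera axes: x right, y down, z forward; pixel columns grow to the right and rows downward; lengths in mm; the calibration is good to about 2 mm. A picture is of the moment at which its call begins. There is no depth.
- close_job(): hands the job in; it is judged then, once.
The state is a dict: "t": time; "qpos": joint angles; "qvel": joint speeds; "joint_torque": joint torques, N m; "ee_pos": TCP position; "orientation": TCP orientation; "ft_force": force on the tool from outside, world axes, zero at the start; "moment": the same for the moment, N m; "width": finger opening in mm; "grasp_force": force on a finger pad.
Only numpy, scipy, OpenCV 4.12 (cv2) and the standard library are available. Lean on these libraries where they do the work, as an engineer would, in place of code of your own. Each camera call takes 0.05 s, during which the arm holds its last target. There are 200 camera calls.

TASK

Each of the four things on the wooden coasters stands on the wrong one. Put the pepper mill on the round coaster, the mustard jar on the square one, the spice jar on the triangular one and the kitchen timer on the cross-shaped one, each standing upright in the middle of its coaster. To make room you may park a thing on the empty oblong board on the way. Do not tip any of them over, and leave the mug where it is.

Things in the scene. Friction and masses are not known exactly. Their poses are not given: they have to be found in the camera images.
- pepper_mill_mid (a point): The dark brown wooden pepper mill, the tallest of the four things to be moved: 170 mm tall, round, foot 58 mm across, with a round head that has a small knob on top. The head is fixed to it, 49 mm across at most, centred 56 mm above this point; it is the easiest place to grip with the whole mill below the gripper. The point is on its axis half-way up, 85 mm above its underside. The point's z axis is the thing's axis, upright; its yaw varies and has no meaning. About 0.18 kg.
- mustard_jar_mid (a point): The wide glass jar of yellow mustard with a white lid: round, 59 mm across (the lid is as wide), 103 mm tall. The point is on its axis half-way up, 51.5 mm above its underside. The point's z axis is the thing's axis, upright; its yaw varies and has no meaning. About 0.36 kg.
- spice_jar_mid (a point): The slim spice jar with a black cap: round, 41 mm across all the way up, 105 mm tall. The point is on its axis half-way up, 52.5 mm above its underside. The point's z axis is the thing's axis, upright; its yaw varies and has no meaning. About 0.11 kg.
- kitchen_timer_mid (a point): The low mechanical kitchen timer, white base and red dial with a grip ridge on top: round, 60 mm across, 48 mm tall to the top of the ridge, its round side 39 mm tall; the dial does not turn. The point is on its axis half-way up, 24 mm above its underside. The point's z axis is the thing's axis, upright; its yaw varies and has no meaning. About 0.11 kg.
- round_coaster_top (a point): The round wooden coaster, 100 mm across: the pepper mill belongs here. Fixed to the worktop, 8 mm thick; the point is the centre of its top face, 8 mm above the worktop.
- square_coaster_top (a point): The square wooden coaster, 94 mm a side: the mustard jar belongs here. Fixed to the worktop, 8 mm thick; the point is the centre of its top face, 8 mm above the worktop.
- triangle_coaster_top (a point): The triangular wooden coaster, with equal sides of 128 mm (corners 74 mm from the centre): the spice jar belongs here. Fixed to the worktop, 8 mm thick; the point is the centre of its top face, 8 mm above the worktop.
- cross_coaster_top (a point): The cross-shaped wooden coaster, two bars 112 mm long and 46 mm wide that cross in the middle: the kitchen timer belongs here. Fixed to the worktop, 8 mm thick; the point is the centre of its top face, 8 mm above the worktop.
- oblong_board_top (a point): The oblong wooden board with round ends, 120 x 76 mm, with a small dark hole mark near one end; it is empty at the start, and is the free spot where a thing may be set down on the way. Fixed to the worktop, 8 mm thick; the point is the centre of its top face, 8 mm above the worktop.
- mug_mid (a point): The green mug, a bystander that stays where it is: 92 mm across, 128 mm long over its handle, which points along -y of the point, 95 mm tall. The point lies half-way along these 128 mm (the cup itself is centred 18 mm towards +y of it) and half-way up, 47.5 mm above the worktop. It stands among the things, never closer than about 0.13 m from the centre of a coaster. Half a lemon (70 x 53 mm, 62 mm tall, fixed, not listed) stands among them in the same manner.

How it is judged:
By the outcome, as a careful person would: the job done as asked, in the order asked, and still so for the second after the job is handed in, with the robot touching nothing.
It also fails if it takes over 141 s, if anything falls off the work surface, if the arm or the gripper's body presses on something with over 40 N, if the wrist force passes 120 N, or if a joint passes its speed limit or range.

## Working session

There is one attempt and no reset: what is moved stays moved. The work goes in short steps, Python scripts to look and compute and a tool call to move; the robot and the scene stay as the last step left them, time stands still between calls to the robot, and variables do not carry over. Pictures are saved under pics/ and viewed, at most 14 in all, crops included, and the job is handed in when it is done.

Besides the shell and the picture viewer there is one more tool, called after "Call:" as a command line: name --argument value ..., lists and objects as JSON in quotes. step_arm: Moves the arm, as the interface text tells. Its arguments: {"type":"object","properties":{"deltas":{"type":"array","items":{"type":"array"}}},"required":["deltas"]}

```bash
mkdir -p pics; ls
python3 - <<'E'
from workcell import *
import cv2,numpy as np
o=get_obs();print({k:np.round(v,3).tolist() for k,v in o.items()})
for n in("top","side"):
    im=get_image(n);cv2.imwrite(f"pics/{n}0.png",im["pixels"][:,:,::-1]);print(n,im["fx"],im["fy"],im["cx"],im["cy"],np.round(im["T"],4).tolist())
E
```

```text
pics
{'t': 0.0, 'qpos': [1.26, 0.424, 1.631, -0.0, 1.089, -0.019], 'qvel': [0.001, -0.0, -0.0, -0.001, 0.001, 0.001], 'joint_torque': [0.003, -54.461, -27.368, 0.064, 0.023, -0.0], 'ee_pos': [179.593, 598.044, 221.901], 'orientation': [-0.457, -3.108, 0.002], 'ft_force': [-0.114, -0.382, -0.349], 'moment': [0.043, 0.034, -0.017], 'grasp_force': 0.0, 'width': 87.559}
top 535.8516314584973 535.8516314584973 323.81679599023977 241.71602273502404 [[0.0001, -0.9887, 0.1502, 376.2611], [-0.9999, -0.0019, -0.012, 184.4785], [0.0122, -0.1502, -0.9886, 1212.5414], [0.0, 0.0, 0.0, 1.0]]
side 551.6515958553234 551.6515958553234 319.8578786520063 242.32087821870036 [[0.9333, -0.1902, 0.3046, 235.6138], [-0.359, -0.5194, 0.7755, -596.1813], [0.0107, -0.8331, -0.553, 661.5189], [0.0, 0.0, 0.0, 1.0]]
```

View pics/top0.png

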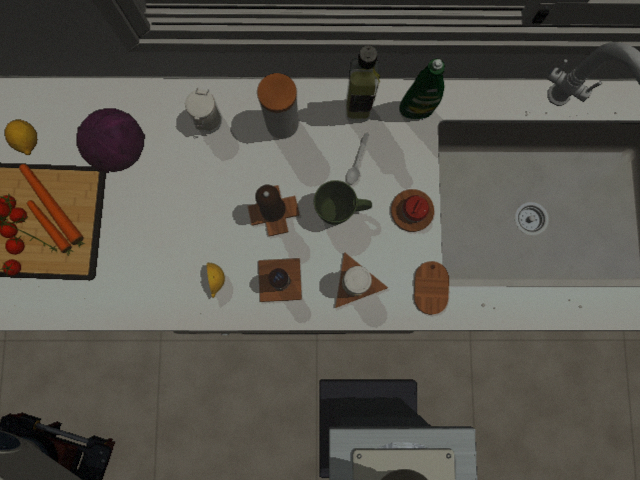

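View pics/side0.png

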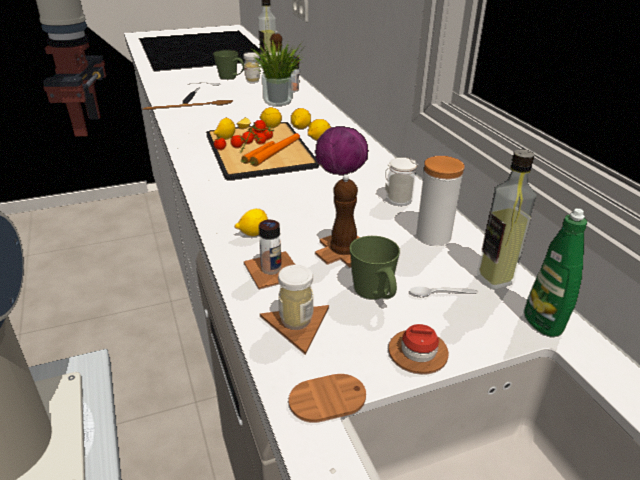

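```bash
cat > h.py <<'E'
from workcell import *
import cv2,numpy as np
def ray(im,uv,z):
    uv=np.atleast_2d(np.asarray(uv,float));T=im["T"]
    d=np.c_[(uv[:,0]-im["cx"])/im["fx"],(uv[:,1]-im["cy"])/im["fy"],np.ones(len(uv))]@T[:3,:3].T
    c=T[:3,3];return c+d*((z-c[2])/d[:,2])[:,None]
def proj(im,p):
    q=np.linalg.inv(im["T"])@np.r_[p,1];return im["fx"]*q[0]/q[2]+im["cx"],im["fy"]*q[1]/q[2]+im["cy"]
def crop(im,x,y,w,h,s,name):
    a=cv2.resize(im["pixels"][y:y+h,x:x+w,::-1],None,fx=s,fy=s,interpolation=cv2.INTER_CUBIC);cv2.imwrite("pics/"+name,a)
E
python3 - <<'E'
from h import *
im=get_image("top");crop(im,195,165,266,170,3,"topc.png")
hsv=cv2.cvtColor(im["pixels"],cv2.COLOR_RGB2HSV)
m=cv2.inRange(hsv,(3,90,50),(16,255,255));m[:165]=0;m[335:]=0;m[:,:240]=0;m[:,460:]=0
cs,_=cv2.findContours(m,cv2.RETR_EXTERNAL,cv2.CHAIN_APPROX_NONE)
for c in cs:
    if cv2.contourArea(c)<60: continue
    P=ray(im,c[:,0],8)[:,:2].astype(np.float32);h=cv2.convexHull(P)
    print(cv2.boundingRect(c),cv2.contourArea(c),"rect",[np.round(v,1) for v in cv2.minAreaRect(h)],"circ",[np.round(v,1) for v in cv2.minEnclosingCircle(h)])
    t=cv2.minEnclosingTriangle(h)[1]
    if t is not None: print("  tri",t.mean(0).round(1),t.reshape(-1).round(0))
s=get_image("side");crop(s,220,170,250,190,3,"sidec.png")
E
```

```text
(414, 261, 35, 54) 1480.5 rect [array([456., -72.]), array([ 76.1, 119.4]), np.float64(85.5)] circ [array([456. , -71.4]), np.float64(59.7)]
  tri [[459. -69.]] [ 568. -114.  364. -107.  445.   13.]
(259, 259, 43, 43) 1603.0 rect [array([472.8, 269.3]), array([92.6, 92.3]), np.float64(3.1)] circ [array([472.4, 269.1]), np.float64(64.0)]
  tri [[461.1 253.5]] [520. 319. 520. 135. 344. 307.]
(336, 253, 51, 55) 532.0 rect [array([483.4, 104.8]), array([107.4, 121.1]), np.float64(20.6)] circ [array([467.5,  99.3]), np.float64(70.5)]
  tri [[467.6  98.6]] [455.  27. 411. 145. 536. 124.]
(248, 196, 51, 40) 683.0 rect [array([616. , 282.6]), array([ 78.6, 111.3]), np.float64(12.8)] circ [array([632.4, 287. ]), np.float64(58.8)]
  tri [[622.  285.7]] [675. 200. 559. 269. 632. 389.]
(391, 189, 43, 43) 1353.0 rect [array([633.8, -33. ]), array([97.4, 96.7]), np.float64(44.0)] circ [array([633.7, -33. ]), np.float64(49.5)]
  tri [[634.3 -34.3]] [ 603. -129.  570.   34.  729.   -9.]
```

View pics/topc.png

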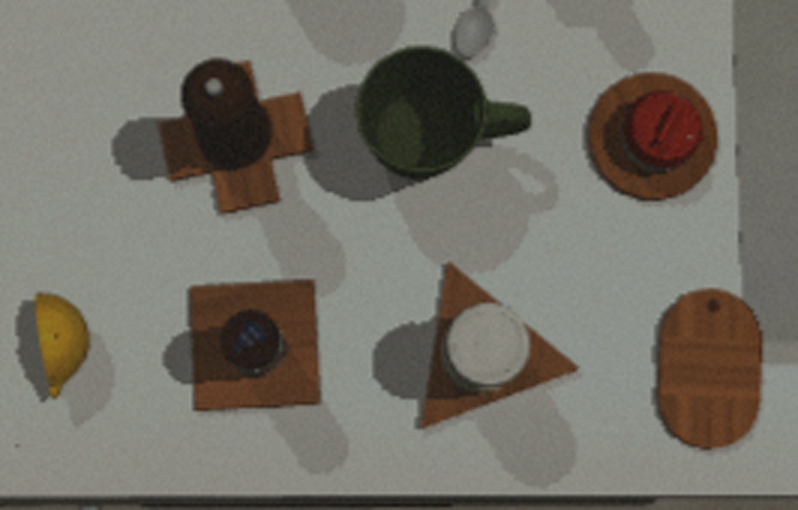

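View pics/sidec.png

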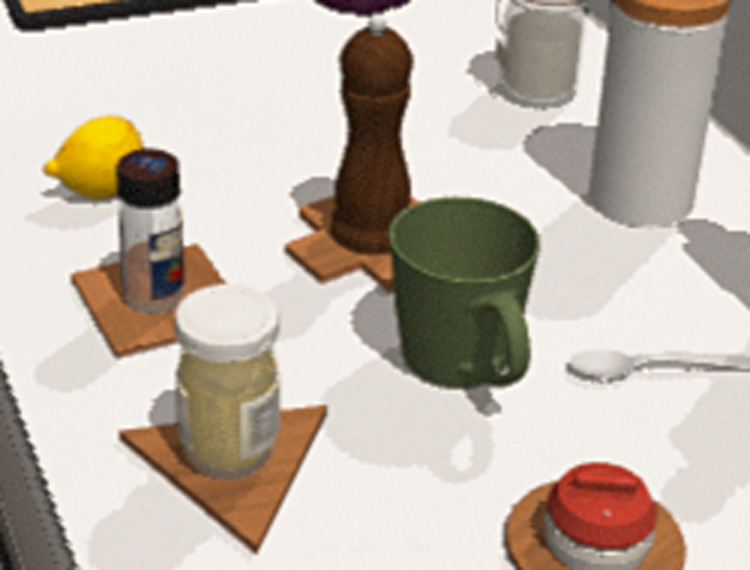

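Run:
```python
from h import *
im=get_image("top");s=get_image("side")
f=lambda x,y:(195+x/3-.33,165+y/3-.33)
g=lambda x,y:(220+x/3-.33,170+y/3-.33)
print("cross",ray(im,[f(235.5,136.5),f(165,151.5),f(305.5,122),f(249.5,208)],8).round(1).tolist())
for n,a,b,z in [("mill",f(213,86),g(377,23),176),("spice",f(250,342),g(148,163),113),("mustard",f(487,345),g(228,313),111),("timer",f(665,126),g(602,492),49)]:
    print(n,ray(im,a,z).round(1)[0,:2],ray(s,b,z).round(1)[0,:2])
print("mug cup",ray(im,f(422,105),95).round(0),"lemon",ray(im,f(60,345),30).round(0))
# where coaster points fall by side view: square, triangle corners
print("tri side",ray(s,[g(121,433),g(326,407),g(257,551)],8).mean(0).round(1))
```

```text
cross [[632.2, 285.9, 8.0], [620.4, 339.4, 8.0], [643.7, 232.6, 8.0], [576.9, 274.5, 8.0]]
mill [630.5 287.1] [631.1 280. ]
spice [466.5 265.1] [470.  264.4]
mustard [464.8 102.7] [467.  100.8]
timer [632.3 -35.4] [629.5 -41.4]
mug cup [[637. 146.  95.]] lemon [[471. 411.  30.]]
tri side [467.3  93.9   8. ]
```

```bash
cat >> h.py <<'E'
from scipy.spatial.transform import Rotation as Ro
R0=np.array([[-1,0,0],[0,1,0],[0,0,-1.]])
def go(*pts):
    o=get_obs();R=Ro.from_rotvec(o["orientation"]).as_matrix()
    print("t",o["t"],"rot",((Ro.from_matrix(R.T@R0)).as_rotvec()/1.5).round(4))
    for p in pts: print(p,(R.T@(np.array(p)-o["ee_pos"])/300).round(4))
E
python3 -c "
from h import *
go((400,300,222),(632,-35,120))"
```

```text
t 0.3 rot [-0.0003 -0.     -0.1945]
(400, 300, 222) [-0.9893 -0.7415  0.0018]
(632, -35, 120) [-2.0512 -1.5883  0.3423]
```

Call:
step_arm --deltas '[[[-0.989,-0.742,0],[0,0,-0.0648],1],[[-0.989,-0.742,0],[0,0,-0.13],1],[[-0.989,-0.742,0],[0,0,-0.1945],1],[[-0.989,-0.742,0],[0,0,-0.1945],1],[[-0.989,-0.742,0],[0,0,-0.1945],1],[[-0.989,-0.742,0],[0,0,-0.1945],1],[[-0.989,-0.742,0],[0,0,-0.1945],1],[[-0.989,-0.742,0],[0,0,-0.1945],1],[[-0.989,-0.742,0],[0,0,-0.1945],1],[[-0.989,-0.742,0],[0,0,-0.1945],1],[[-0.989,-0.742,0],[0,0,-0.1945],1],[[-0.989,-0.742,0],[0,0,-0.1945],1]]'

```text
t: 1.3
ee_pos: [399.9, 300.1, 222.7]
orientation: [-0.002, -3.142, -0.001]
ft_force: [-0.4, -0.1, 0.4]
width: 87.8
grasp_force: 0.0
```

Call:
step_arm --deltas '[[[-0.773,-1,0],[0,0,0],1],[[-0.773,-1,0],[0,0,0],1],[[-0.773,-1,0],[0,0,0],1],[[-0.773,-1,0],[0,0,0],1],[[-0.773,-1,0],[0,0,0],1],[[-0.773,-1,0],[0,0,0],1],[[-0.773,-1,0],[0,0,0],1],[[-0.773,-1,0],[0,0,0],1],[[-0.773,-1,0],[0,0,0],1],[[-0.773,-1,0],[0,0,0],1],[[-0.773,-1,0],[0,0,0],1],[[-0.773,-1,0],[0,0,0],1]]'

```text
t: 2.3
ee_pos: [631.1, 1.7, 222.1]
orientation: [0.001, -3.14, -0.001]
ft_force: [-0.7, -0.5, 0.2]
width: 87.8
grasp_force: 0.0
```

Call:
step_arm --deltas '[[[0,-0.122,0.1],[0,0,0],1],[[0,-0.122,0.4],[0,0,0],1],[[0,-0.122,0.4],[0,0,0],1],[[0,-0.122,0.4],[0,0,0],1],[[0,-0.122,0.4],[0,0,0],1],[[0,-0.122,0.4],[0,0,0],1],[[0,-0.122,0.4],[0,0,0],1]]'

```text
t: 2.88
ee_pos: [633.3, -35.5, 105.2]
orientation: [-0.002, 3.138, -0.0]
ft_force: [-0.0, 0.2, 0.3]
width: 87.7
grasp_force: 0.0
```

Run:
```python
from h import *
o=get_obs();print(o["ee_pos"])
s=get_image("side");crop(s,340,200,180,180,3,"s1.png")
p=o["ee_pos"];print(np.array(proj(s,p))-[340,200],[ (np.array(proj(s,p*[1,1,0]+[0,0,z]))-[340,200])*3 for z in(100,8)])
```

```text
[633.30230363 -35.49364    105.20109166]
[ 84.58193989 104.01586414] [array([252.59650124, 319.70897146]), array([233.45798717, 447.28667777])]
```

View pics/s1.png

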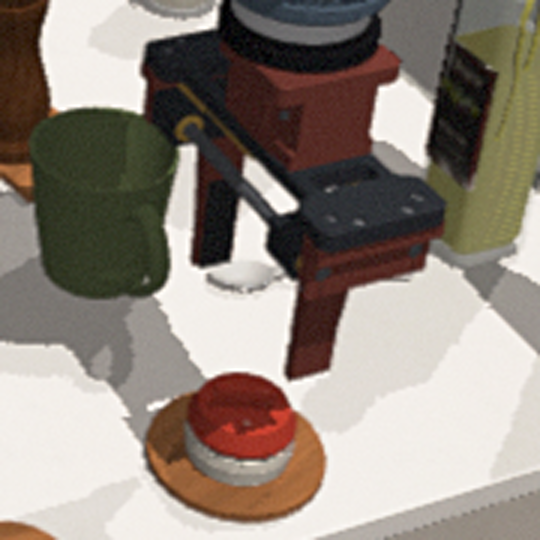

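Call:
step_arm --deltas '[[[0.005,-0.005,0.1],[0,0,0],1],[[0.005,-0.005,0.2],[0,0,0],1],[[0.005,-0.005,0.288],[0,0,0],1],[[0.005,-0.005,0.288],[0,0,0],1],[[0.005,-0.005,0.288],[0,0,0],1],[[0.005,-0.005,0.288],[0,0,0],-1],[[0.005,-0.005,0.288],[0,0,0],-1],[[0.005,-0.005,0.288],[0,0,0],-1],[[0.005,-0.005,0.288],[0,0,0],-1],[[0.005,-0.005,0.288],[0,0,0],-1],[[0.005,-0.005,0.288],[0,0,0],-1],[[0.005,-0.005,0.288],[0,0,0],-1],[[0.005,-0.005,0.288],[0,0,0],-1]]'

```text
t: 4.02
ee_pos: [630.9, -37.9, 17.4]
orientation: [0.0, 3.14, 0.0]
ft_force: [-1.3, 1.7, 6.5]
width: 57.2
grasp_force: 30.0
```

Call:
step_arm --deltas '[[[0,0,-0.06],[0,0,0],-1],[[0,0,-0.15],[0,0,0],-1],[[0.05,-0.01,-0.2],[0,0,0],-1],[[0.15,-0.03,-0.2],[0,0,0],-1],[[0.25,-0.05,-0.2],[0,0,0],-1],[[0.35,-0.07,-0.2],[0,0,0],-1],[[0.45,-0.09,-0.2],[0,0,0],-1],[[0.54,-0.11,-0.2],[0,0,0],-1],[[0.584,-0.115,-0.2],[0,0,0],-1],[[0.584,-0.115,-0.2],[0,0,0],-1],[[0.584,-0.115,-0.1],[0,0,0],-1],[[0.584,-0.115,-0.05],[0,0,0],-1],[[0.584,-0.115,-0.02],[0,0,0],-1],[[0.584,-0.115,-0.003],[0,0,0],-1],[[0.584,-0.115,-0.003],[0,0,0],-1],[[0.584,-0.115,-0.003],[0,0,0],-1]]'

```text
t: 5.35
ee_pos: [456.1, -72.6, 17.3]
orientation: [-0.0, 3.141, -0.0]
ft_force: [0.2, 0.1, 0.0]
width: 57.1
grasp_force: 30.0
```

Call:
step_arm --deltas '[[[0,0,0],[0,0,0],1],[[0,0,0],[0,0,0],1],[[0,0,0],[0,0,0],1],[[0,0,0],[0,0,0],1],[[0,0,-0.1],[0,0,0],1],[[0,0,-0.2],[0,0,0],1],[[0,0,-0.7],[0,0,0],1],[[0,0,-0.7],[0,0,0],1],[[0,0,-0.7],[0,0,0],1],[[0,0,-0.7],[0,0,0],1],[[-0.5,1,-0.7],[0,0,0],1],[[-0.5,1,-0.7],[0,0,0],1],[[-0.5,1,-0.7],[0,0,0],1],[[-0.5,1,-0.7],[0,0,0],1],[[-0.5,1,-0.7],[0,0,0],1],[[-0.5,1,-0.7],[0,0,0],1],[[-0.5,1,-0.7],[0,0,0],1],[[-0.5,1,-0.7],[0,0,0],1],[[-0.5,1,-0.7],[0,0,0],1],[[-0.5,1,-0.7],[0,0,0],1]]'

```text
t: 7.02
ee_pos: [605.3, 229.5, 226.7]
orientation: [0.005, -3.141, 0.0]
ft_force: [-1.4, -0.6, 0.6]
width: 87.9
grasp_force: 0.0
```

Run:
```python
from h import *
im=get_image("top");s=get_image("side")
hsv=cv2.cvtColor(im["pixels"],cv2.COLOR_RGB2HSV)
m=cv2.inRange(hsv,(3,90,50),(16,255,255));m[:180]=0;m[245:]=0;m[:,:380]=0;m[:,445:]=0
c=np.argwhere(m)[:,::-1]
h=cv2.convexHull(ray(im,c,8)[:,:2].astype(np.float32));print("round",cv2.minEnclosingCircle(h))
r=cv2.inRange(hsv,(0,150,80),(4,255,255))|cv2.inRange(hsv,(172,150,80),(180,255,255));r[:240]=0;r[330:]=0;r[:,:400]=0;r[:,460:]=0
c=np.argwhere(r)[:,::-1];print("timer",len(c),ray(im,c.mean(0),44).round(1))
go((630.5,286,180))
crop(s,260,150,200,200,3,"s2.png")
```

```text
round ((633.4746704101562, -33.21234893798828), 49.380340576171875)
timer 364 [[459. -74.  44.]]
t 7.1167 rot [-0.0005 -0.0008  0.0002]
(630.5, 286, 180) [-0.0876  0.1971  0.1555]
```

View pics/s2.png

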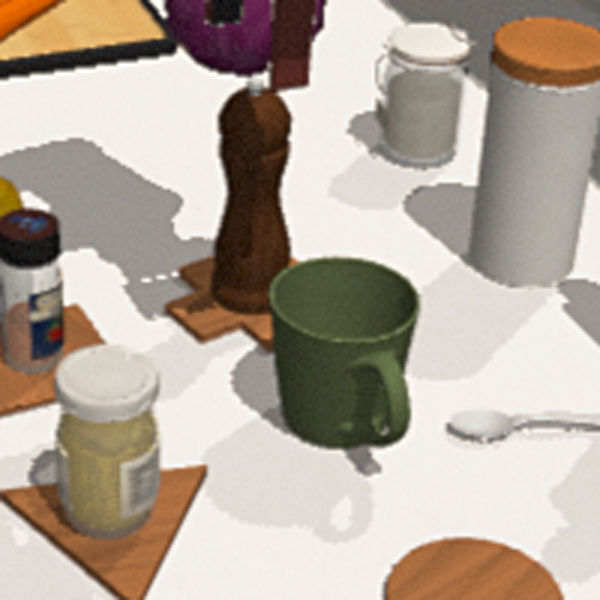

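Call:
step_arm --deltas '[[[-0.083,0.193,0],[0,0,0],1],[[-0.083,0.193,0],[0,0,0],1],[[-0.083,0.193,0],[0,0,0],1],[[-0.083,0.193,0.1],[0,0,0],1],[[-0.083,0.193,0.2],[0,0,0],1],[[-0.083,0.193,0.32],[0,0,0],1],[[-0.083,0.193,0.32],[0,0,0],1],[[-0.083,0.193,0.32],[0,0,0],1],[[-0.083,0.193,0.32],[0,0,0],-1],[[-0.083,0.193,0.32],[0,0,0],-1],[[-0.083,0.193,0.32],[0,0,0],-1],[[-0.083,0.193,0.32],[0,0,0],-1],[[-0.083,0.193,0.32],[0,0,0],-1],[[-0.083,0.193,0.32],[0,0,0],-1],[[-0.083,0.193,0.32],[0,0,0],-1],[[-0.083,0.193,0.32],[0,0,0],-1]]'

```text
t: 8.45
ee_pos: [630.3, 285.6, 131.8]
orientation: [-0.0, 3.141, 0.001]
ft_force: [-1.0, -0.2, 2.8]
width: 47.5
grasp_force: 30.0
```

Run:
```python
from h import *
go((633.5,-33.2,131))
im=get_image("top");s=get_image("side")
a=cv2.resize(s["pixels"][130:290,280:440,::-1],None,fx=3,fy=3);b=cv2.resize(im["pixels"][130:290,200:330,::-1],None,fx=3,fy=3)
cv2.imwrite("pics/g2.png",np.hstack([cv2.resize(a,(400,400)),cv2.resize(b,(390,400))]))
```

```text
t 8.45 rot [0.0003 0.0006 0.0001]
(633.5, -33.2, 131) [-0.0105 -1.0627  0.0021]
```

View pics/g2.png

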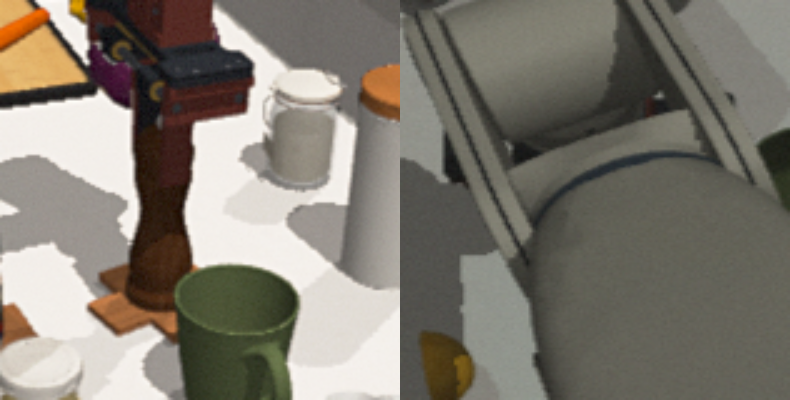

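Call:
step_arm --deltas '[[[0,0,-0.03],[0,0,0],-1],[[0,0,-0.1],[0,0,0],-1],[[0,0,-0.19],[0,0,0],-1],[[0,0,-0.28],[0,0,0],-1],[[0,0,-0.36],[0,0,0],-1],[[0,-0.02,-0.4],[0,0,0],-1],[[0,-0.06,-0.4],[0,0,0],-1],[[0,-0.13,-0.4],[0,0,0],-1],[[0,-0.21,-0.4],[0,0,0],-1],[[0,-0.29,-0.4],[0,0,0],-1],[[0,-0.37,-0.4],[0,0,0],-1],[[0,-0.45,-0.4],[0,0,0],-1],[[0,-0.53,-0.4],[0,0,0],-1],[[0,-0.61,-0.4],[0,0,0],-1],[[0,-0.69,-0.4],[0,0,0],-1],[[-0.01,-0.77,-0.4],[0,0,0],-1],[[-0.01,-0.85,-0.4],[0,0,0],-1],[[-0.01,-0.93,-0.4],[0,0,0],-1],[[-0.01,-0.98,-0.4],[0,0,0],-1],[[-0.01,-1,-0.4],[0,0,0],-1]]'

```text
t: 10.22
ee_pos: [631.7, -17.4, 249.5]
orientation: [-0.004, -3.139, 0.001]
ft_force: [0.1, -0.4, -1.5]
width: 47.2
grasp_force: 30.0
```

Run:
```python
from h import *
go((633.5,-33.2,132))
s=get_image("side");crop(s,340,110,180,200,3,"s3.png")
```

```text
t 10.2167 rot [-0.0003 -0.0019 -0.0016]
(633.5, -33.2, 132) [-0.0073 -0.0525  0.3917]
```

View pics/s3.png

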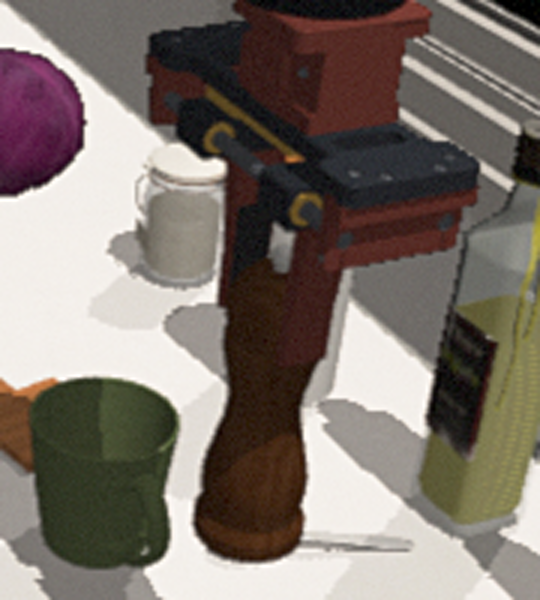

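Call:
step_arm --deltas '[[[-0.003,-0.058,0.05],[0,0,0],-1],[[-0.003,-0.058,0.12],[0,0,0],-1],[[-0.003,-0.058,0.2],[0,0,0],-1],[[-0.003,-0.058,0.28],[0,0,0],-1],[[-0.003,-0.058,0.34],[0,0,0],-1],[[-0.003,-0.058,0.36],[0,0,0],-1],[[-0.003,-0.058,0.36],[0,0,0],-1],[[-0.003,-0.058,0.36],[0,0,0],-1],[[-0.003,-0.058,0.36],[0,0,0],-1]]'

```text
t: 11.02
ee_pos: [634.8, -31.7, 144.5]
orientation: [-0.001, 3.139, -0.0]
ft_force: [0.1, 0.3, -1.8]
width: 47.3
grasp_force: 30.0
```

Run:
```python
from h import *
go((633.5,-33.2,132))
s=get_image("side");crop(s,360,230,130,150,4,"s4.png")
```

```text
t 11.0167 rot [-0.0001  0.0014  0.0003]
(633.5, -33.2, 132) [ 0.0046 -0.0048  0.0416]
```

View pics/s4.png

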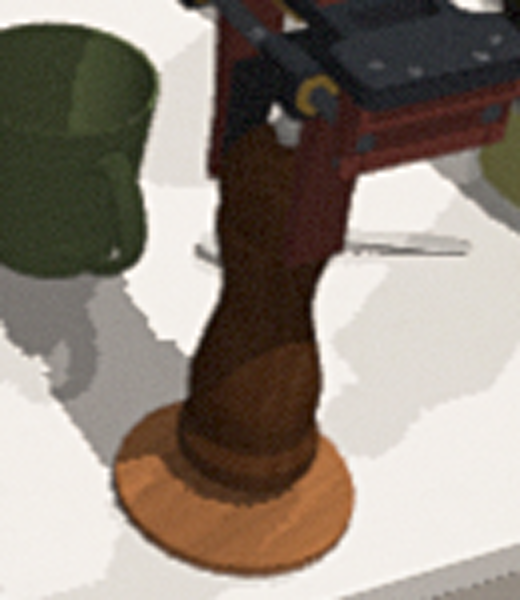

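Run:
```python
from h import *
s=get_image("side")
hsv=cv2.cvtColor(s["pixels"],cv2.COLOR_RGB2HSV)
m=cv2.inRange(hsv,(5,110,75),(16,255,255));w=np.zeros_like(m);w[325:376,385:452]=1;m*=w
n,l,st,ce=cv2.connectedComponentsWithStats(m);k=1+st[1:,4].argmax()
c=np.argwhere(l==k)[:,::-1];P=ray(s,c,8)[:,:2].astype(np.float32)
print(st[k],cv2.minEnclosingCircle(cv2.convexHull(P)), P.min(0),P.max(0))
f=lambda x,y:(360+x/4-.4,230+y/4-.4)
print(ray(s,[f(249,458)],20).round(1), ray(s,[f(249,452)],20).round(1),ray(s,[f(234,481)],8).round(1))
```

```text
[ 389  331   59   43 1440] ((632.3212280273438, -38.26433181762695), 50.44381332397461) [583.5625  -88.02686] [681.6422    12.069106]
[[638.  -37.9  20. ]] [[639.8 -34.9  20. ]] [[632.9 -37.2   8. ]]
```

Call:
step_arm --deltas '[[[0.0135,-0.004,0.01],[0,0,0],-1],[[0.0135,-0.004,0.02],[0,0,0],-1],[[0.0135,-0.004,0.03],[0,0,0],-1],[[0.0135,-0.004,0.038],[0,0,0],-1],[[0.0135,-0.004,0.038],[0,0,0],-1],[[0.0135,-0.004,0.038],[0,0,0],-1]]'

```text
t: 11.62
ee_pos: [630.0, -33.3, 131.9]
orientation: [0.0, 3.141, -0.0]
ft_force: [-0.2, -0.1, 0.4]
width: 47.2
grasp_force: 30.0
```

Call:
step_arm --deltas '[[[0,0,0],[0,0,0],0],[[0,0,0],[0,0,0],1],[[0,0,0],[0,0,0],1],[[0,0,0],[0,0,0],1],[[0,0,0],[0,0,0],1],[[0,0,-0.08],[0,0,0],1],[[0,0,-0.2],[0,0,0],1],[[0,0,-0.35],[0,0,0],1],[[0,0,-0.35],[0,0,0],1],[[0.573,-0.13,-0.35],[0,0,0],1],[[0.573,-0.13,-0.35],[0,0,0],1],[[0.573,-0.13,-0.35],[0,0,0],1],[[0.573,-0.13,-0.35],[0,0,0],1],[[0.573,-0.13,-0.35],[0,0,0],1],[[0.573,-0.13,-0.35],[0,0,0],1],[[0.573,-0.13,-0.1],[0,0,0],1],[[0.573,-0.13,0.1],[0,0,0],1],[[0.573,-0.13,0.1],[0,0,0],1],[[0.573,-0.13,0.1],[0,0,0],1],[[0.573,-0.13,0.1],[0,0,0],1]]'

```text
t: 13.28
ee_pos: [457.3, -71.8, 99.3]
orientation: [0.0, -3.136, -0.002]
ft_force: [-0.8, -0.3, 0.4]
width: 87.9
grasp_force: 0.0
```

Run:
```python
from h import *
go((457.5,-73,17))
s=get_image("side");t=get_image("top")
a=cv2.resize(s["pixels"][190:430,280:480,::-1],(500,600),interpolation=2);b=cv2.resize(t["pixels"][165:315,380:460,::-1],(300,562),interpolation=2)
cv2.imwrite("pics/p5.png",np.hstack([a,cv2.copyMakeBorder(b,0,38,0,0,0)]))
```

```text
t 13.2833 rot [ 0.0007 -0.0036  0.0001]
(457.5, -73, 17) [-0.0022 -0.0043  0.2743]
```

View pics/p5.png

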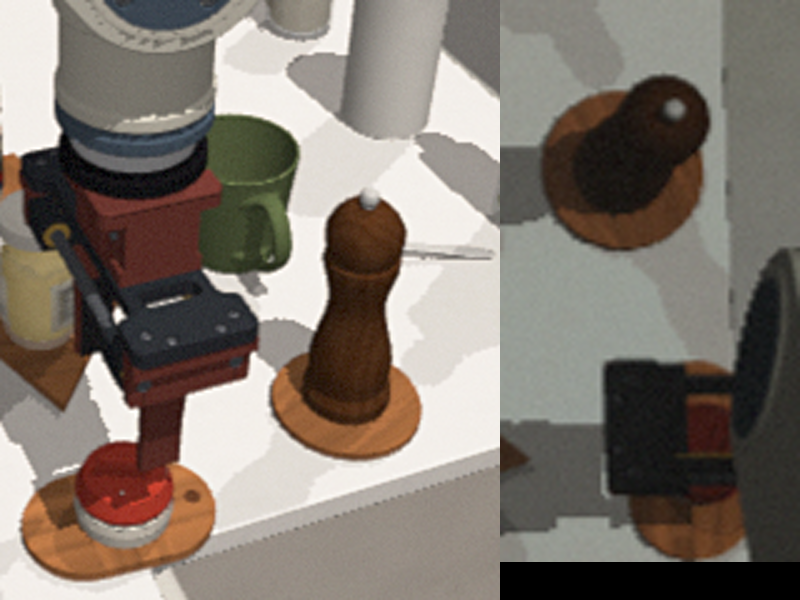

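Call:
step_arm --deltas '[[[-0.002,-0.003,0.1],[0,0,0],1],[[-0.002,-0.003,0.2],[0,0,0],1],[[-0.002,-0.003,0.274],[0,0,0],1],[[-0.002,-0.003,0.274],[0,0,0],1],[[-0.002,-0.003,0.274],[0,0,0],-1],[[-0.002,-0.003,0.274],[0,0,0],-1],[[-0.002,-0.003,0.274],[0,0,0],-1],[[-0.002,-0.003,0.274],[0,0,0],-1],[[-0.002,-0.003,0.274],[0,0,0],-1],[[-0.002,-0.003,0.274],[0,0,0],-1],[[-0.002,-0.003,0.274],[0,0,0],-1]]'

```text
t: 14.3
ee_pos: [459.5, -73.2, 20.8]
orientation: [0.0, 3.139, -0.0]
ft_force: [-0.3, 1.7, 10.8]
width: 57.1
grasp_force: 30.2
```

Run:
```python
from h import *
t=get_image("top")
# mill knob: bright spot
g=t["pixels"].min(2)[185:203,420:434].astype(int);i=np.argwhere(g>110);print(i.mean(0)+[185,420],ray(t,[(i.mean(0)+[185,420])[::-1]],176).round(1))
hsv=cv2.cvtColor(t["pixels"],cv2.COLOR_RGB2HSV)
m=cv2.inRange(hsv,(3,90,50),(16,255,255));m[:180]=0;m[245:]=0;m[:,:240]=0;m[:,310:]=0
c=np.argwhere(m)[:,::-1];P=ray(t,c,8)[:,:2].astype(np.float32);r=cv2.minAreaRect(cv2.convexHull(P));print("cross",len(c),r,cv2.minEnclosingCircle(cv2.convexHull(P)))
go((632,286,17))
```

```text
[188.         430.05263158] [[642.4 -39.7 176. ]]
cross 1517 ((632.31201171875, 286.52874755859375), (107.46556091308594, 106.98150634765625), 58.53236389160156) ((632.3555297851562, 286.9759826660156), 58.79996871948242)
t 14.35 rot [-0.0002  0.0015 -0.0001]
(632, 286, 17) [-0.5748  1.1976  0.0138]
```

Call:
step_arm --deltas '[[[0,0,-0.05],[0,0,0],-1],[[0,0,-0.15],[0,0,0],-1],[[0,0,-0.27],[0,0,0],-1],[[0,0,-0.38],[0,0,0],-1],[[-0.01,0.02,-0.45],[0,0,0],-1],[[-0.03,0.07,-0.45],[0,0,0],-1],[[-0.08,0.16,-0.45],[0,0,0],-1],[[-0.12,0.25,-0.45],[0,0,0],-1],[[-0.17,0.35,-0.45],[0,0,0],-1],[[-0.22,0.45,-0.45],[0,0,0],-1],[[-0.27,0.55,-0.45],[0,0,0],-1],[[-0.32,0.65,-0.45],[0,0,0],-1],[[-0.37,0.75,-0.45],[0,0,0],-1],[[-0.42,0.85,-0.45],[0,0,0],-1],[[-0.47,0.95,-0.45],[0,0,0],-1],[[-0.5,1,-0.45],[0,0,0],-1],[[-0.54,1,-0.45],[0,0,0],-1],[[-0.575,1,-0.45],[0,0,0],-1],[[-0.575,1,-0.45],[0,0,0],-1],[[-0.575,1,-0.45],[0,0,0],-1]]'

```text
t: 16.02
ee_pos: [630.9, 226.1, 154.4]
orientation: [-0.002, -3.141, 0.0]
ft_force: [-0.4, -0.6, -0.5]
width: 57.2
grasp_force: 29.8
```

```bash
python3 -c "
from h import *
go((631.5,286.5,18))
print(ray(get_image('top'),[(426.7,193.8)],176))"
```

```text
t 16.0167 rot [-0.0002 -0.0004 -0.0007]
(631.5, 286.5, 18) [-0.002   0.2014  0.4546]
[[630.55597618 -32.70410232 176.        ]]
```

Call:
step_arm --deltas '[[[0,0.07,0],[0,0,0],-1],[[0,0.15,0],[0,0,0],-1],[[0,0.203,0.02],[0,0,0],-1],[[0,0.203,0.1],[0,0,0],-1],[[0,0.203,0.2],[0,0,0],-1],[[0,0.203,0.3],[0,0,0],-1],[[0,0.203,0.38],[0,0,0],-1],[[0,0.203,0.42],[0,0,0],-1],[[0,0.203,0.44],[0,0,0],-1],[[0,0.203,0.44],[0,0,0],-1],[[0,0.203,0.44],[0,0,0],-1]]'

```text
t: 16.98
ee_pos: [631.5, 287.8, 23.3]
orientation: [0.0, 3.141, 0.001]
ft_force: [0.1, 0.1, -0.2]
width: 56.8
grasp_force: 30.0
```

Run:
```python
from h import *
go((631.5,286.5,18))
s=get_image("side");crop(s,300,200,100,80,6,"s6.png")
```

```text
t 16.9833 rot [ 0.0003  0.0007 -0.0002]
(631.5, 286.5, 18) [ 0.0001 -0.0043  0.0178]
```

View pics/s6.png

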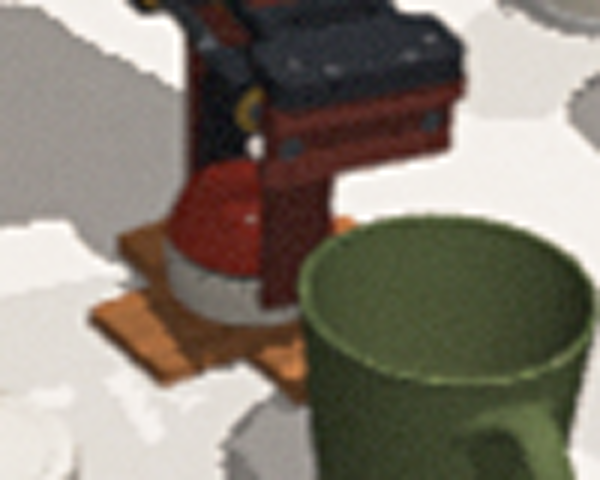

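Call:
step_arm --deltas '[[[0,-0.003,0.004],[0,0,0],-1],[[0,-0.003,0.007],[0,0,0],-1],[[0,-0.003,0.01],[0,0,0],-1],[[0,-0.003,0.01],[0,0,0],-1]]'

```text
t: 17.37
ee_pos: [631.7, 286.9, 20.7]
orientation: [-0.0, 3.14, 0.001]
ft_force: [-0.4, -0.5, 5.1]
width: 57.0
grasp_force: 30.0
```

Call:
step_arm --deltas '[[[0,0,0],[0,0,0],0],[[0,0,0],[0,0,0],1],[[0,0,0],[0,0,0],1],[[0,0,0],[0,0,0],1],[[0,0,0],[0,0,0],1],[[0,0,-0.08],[0,0,0],1],[[0,0,-0.2],[0,0,0],1],[[0,0,-0.45],[0,0,0],1],[[0,0,-0.45],[0,0,0],1],[[0,0,-0.45],[0,0,0],1],[[0.545,-0.073,-0.45],[0,0,0],1],[[0.545,-0.073,-0.45],[0,0,0],1],[[0.545,-0.073,-0.45],[0,0,0],1],[[0.545,-0.073,-0.45],[0,0,0],1],[[0.545,-0.073,-0.45],[0,0,0],1],[[0.545,-0.073,-0.45],[0,0,0],1],[[0.545,-0.073,-0.45],[0,0,0],1]]'

```text
t: 18.78
ee_pos: [468.4, 265.4, 154.9]
orientation: [-0.001, 3.14, 0.001]
ft_force: [1.2, 0.2, 0.2]
width: 87.9
grasp_force: 0.0
```

Run:
```python
from h import *
go((468,265,70))
s=get_image("side");f=lambda x,y:(340+x/4-.4,0)
hsv=cv2.cvtColor(s["pixels"],cv2.COLOR_RGB2HSV)
r=cv2.inRange(hsv,(0,150,90),(5,255,255))|cv2.inRange(hsv,(174,150,90),(180,255,255));r[:200]=0;r[265:]=0;r[:,:310]=0;r[:,:310]=0;r[:,375:]=0
i=np.argwhere(r);print(len(i),i.min(0),i.max(0),ray(s,[i.mean(0)[::-1]],42).round(1))
```

```text
t 18.7833 rot [0.0005 0.001  0.0002]
(468, 265, 70) [ 0.0018 -0.0017  0.283 ]
383 [228 329] [246 355] [[624.9 274.9  42. ]]
```

Call:
step_arm --deltas '[[[0,0,0.1],[0,0,0],1],[[0,0,0.2],[0,0,0],1],[[0,0,0.282],[0,0,0],1],[[0,0,0.282],[0,0,0],1],[[0,0,0.282],[0,0,0],1],[[0,0,0.282],[0,0,0],-1],[[0,0,0.282],[0,0,0],-1],[[0,0,0.282],[0,0,0],-1],[[0,0,0.282],[0,0,0],-1],[[0,0,0.282],[0,0,0],-1],[[0,0,0.282],[0,0,0],-1],[[0,0,0.282],[0,0,0],-1],[[0,0,0.282],[0,0,0],-1],[[0,0,0.282],[0,0,0],-1]]'

```text
t: 20.0
ee_pos: [467.6, 265.0, 70.1]
orientation: [-0.0, 3.141, 0.0]
ft_force: [-0.8, -0.5, 2.0]
width: 40.5
grasp_force: 29.9
```

Call:
step_arm --deltas '[[[0,0,-0.03],[0,0,0],-1],[[0,0,-0.1],[0,0,0],-1],[[0,0,-0.2],[0,0,0],-1],[[0,0,-0.3],[0,0,0],-1],[[0,0,-0.4],[0,0,0],-1],[[0,-0.02,-0.47],[0,0,0],-1],[[0,-0.07,-0.47],[0,0,0],-1],[[0,-0.15,-0.47],[0,0,0],-1],[[0,-0.24,-0.47],[0,0,0],-1],[[0,-0.33,-0.47],[0,0,0],-1],[[0,-0.42,-0.47],[0,0,0],-1],[[0,-0.51,-0.47],[0,0,0],-1],[[0,-0.6,-0.47],[0,0,0],-1],[[0,-0.69,-0.47],[0,0,0],-1],[[0.01,-0.78,-0.47],[0,0,0],-1],[[0.02,-0.87,-0.47],[0,0,0],-1],[[0.03,-0.94,-0.47],[0,0,0],-1],[[0.039,-0.98,-0.47],[0,0,0],-1],[[0.039,-1,-0.47],[0,0,0],-1],[[0.039,-1,-0.47],[0,0,0],-1]]'

```text
t: 21.67
ee_pos: [455.7, -35.9, 211.3]
orientation: [0.003, 3.141, -0.0]
ft_force: [-0.6, 0.2, -1.1]
width: 40.7
grasp_force: 29.9
```

Call:
step_arm --deltas '[[[0,-0.05,0],[0,0,0],-1],[[0,-0.1,0.03],[0,0,0],-1],[[0,-0.12,0.1],[0,0,0],-1],[[0,-0.12,0.2],[0,0,0],-1],[[0,-0.12,0.3],[0,0,0],-1],[[0,-0.12,0.38],[0,0,0],-1],[[0,-0.12,0.43],[0,0,0],-1],[[0,-0.12,0.455],[0,0,0],-1],[[0,-0.12,0.465],[0,0,0],-1],[[0,-0.12,0.467],[0,0,0],-1],[[0,-0.12,0.467],[0,0,0],-1]]'

```text
t: 22.58
ee_pos: [456.5, -70.9, 71.5]
orientation: [-0.001, 3.14, -0.0]
ft_force: [0.1, -0.7, -0.2]
width: 40.5
grasp_force: 29.9
```

Call:
step_arm --deltas '[[[0,0,0.003],[0,0,0],-1],[[0,0,0.003],[0,0,0],-1],[[0,0,0.003],[0,0,0],0.2],[[0,0,0.003],[0,0,0],1],[[0,0,0.003],[0,0,0],1],[[0,0,0.003],[0,0,0],1],[[0,0,0.003],[0,0,0],1],[[0,0,-0.08],[0,0,0],1],[[0,0,-0.2],[0,0,0],1],[[0,0,-0.33],[0,0,0],1],[[0,0,-0.33],[0,0,0],1],[[-0.03,0.578,-0.33],[0,0,0],1],[[-0.03,0.578,-0.33],[0,0,0],1],[[-0.03,0.578,-0.33],[0,0,0],1],[[-0.03,0.578,-0.33],[0,0,0],1],[[-0.03,0.578,-0.33],[0,0,0],1],[[-0.03,0.578,-0.33],[0,0,0],1],[[-0.03,0.578,-0.33],[0,0,0],1],[[-0.03,0.578,-0.33],[0,0,0],1]]'

```text
t: 24.17
ee_pos: [464.5, 101.3, 169.6]
orientation: [-0.001, -3.141, 0.001]
ft_force: [0.1, -0.9, -0.8]
width: 87.8
grasp_force: 0.0
```

Run:
```python
from h import *
go((465.5,102,66),(472.6,269.2,66))
t=get_image("top");hsv=cv2.cvtColor(t["pixels"],cv2.COLOR_RGB2HSV)
r=cv2.inRange(hsv,(0,150,80),(4,255,255))|cv2.inRange(hsv,(172,150,80),(180,255,255));r[:180]=0;r[250:]=0;r[:,:240]=0;r[:,310:]=0
i=np.argwhere(r);print(len(i),ray(t,[i.mean(0)[::-1]],44).round(1) if len(i) else 0)
a=cv2.resize(t["pixels"][165:335,240:460,::-1],None,fx=3,fy=3,interpolation=2);cv2.imwrite("pics/t7.png",a)
```

```text
t 24.1667 rot [-0.0003 -0.0005 -0.0005]
(465.5, 102, 66) [-0.0035  0.0025  0.3452]
(472.6, 269.2, 66) [-0.0268  0.5599  0.3449]
369 [[630.5 285.9  44. ]]
```

View pics/t7.png

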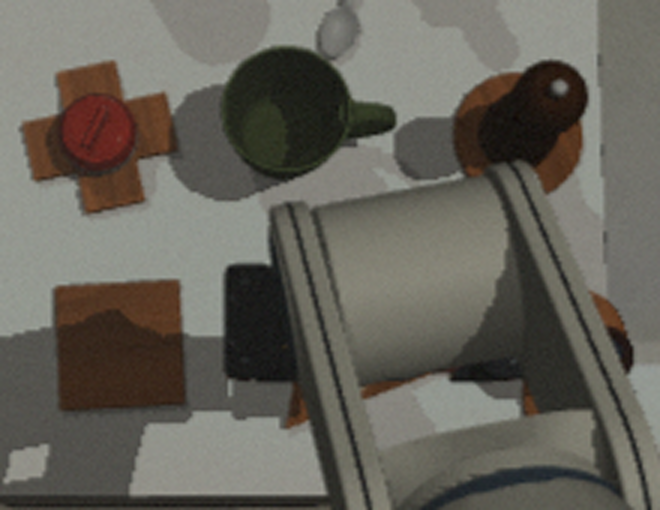

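Call:
step_arm --deltas '[[[-0.003,0.002,0.1],[0,0,0],1],[[-0.003,0.002,0.2],[0,0,0],1],[[-0.003,0.002,0.3],[0,0,0],1],[[-0.003,0.002,0.38],[0,0,0],1],[[-0.003,0.002,0.415],[0,0,0],1],[[-0.003,0.002,0.415],[0,0,0],1],[[-0.003,0.002,0.415],[0,0,0],-1],[[-0.003,0.002,0.415],[0,0,0],-1],[[-0.003,0.002,0.415],[0,0,0],-1],[[-0.003,0.002,0.415],[0,0,0],-1],[[-0.003,0.002,0.415],[0,0,0],-1],[[-0.003,0.002,0.415],[0,0,0],-1],[[-0.003,0.002,0.415],[0,0,0],-1],[[-0.003,0.002,0.415],[0,0,0],-1]]'

```text
t: 25.38
ee_pos: [466.5, 102.9, 46.2]
orientation: [-0.0, 3.14, 0.0]
ft_force: [-1.3, -2.7, 8.2]
width: 56.5
grasp_force: 30.0
```

Call:
step_arm --deltas '[[[0,0,-0.03],[0,0,0],-1],[[0,0,-0.1],[0,0,0],-1],[[0,0.02,-0.18],[0,0,0],-1],[[0,0.07,-0.2],[0,0,0],-1],[[-0.01,0.14,-0.2],[0,0,0],-1],[[-0.01,0.22,-0.2],[0,0,0],-1],[[-0.01,0.3,-0.2],[0,0,0],-1],[[-0.02,0.38,-0.2],[0,0,0],-1],[[-0.02,0.46,-0.2],[0,0,0],-1],[[-0.022,0.52,-0.2],[0,0,0],-1],[[-0.022,0.555,-0.2],[0,0,0],-1],[[-0.022,0.555,-0.17],[0,0,0],-1],[[-0.022,0.555,-0.1],[0,0,0],-1],[[-0.022,0.555,-0.05],[0,0,0],-1],[[-0.022,0.555,-0.02],[0,0,0],-1],[[-0.022,0.555,-0.01],[0,0,0],-1],[[-0.022,0.555,-0.006],[0,0,0],-1],[[-0.022,0.555,-0.003],[0,0,0],-1],[[-0.022,0.555,-0.003],[0,0,0],-1]]'

```text
t: 26.97
ee_pos: [472.8, 269.4, 46.7]
orientation: [0.001, 3.141, 0.001]
ft_force: [-0.7, -0.5, -3.0]
width: 56.7
grasp_force: 30.0
```

Call:
step_arm --deltas '[[[0,0,0.002],[0,0,0],-1],[[0,0,0.004],[0,0,0],-1],[[0,0,0.004],[0,0,0],-1]]'

```text
t: 27.22
ee_pos: [473.1, 269.6, 46.3]
orientation: [-0.0, 3.14, 0.001]
ft_force: [-0.6, -2.1, 6.5]
width: 56.9
grasp_force: 30.0
```

Call:
step_arm --deltas '[[[0,0,-0.001],[0,0,0],0.2],[[0,0,-0.001],[0,0,0],1],[[0,0,-0.001],[0,0,0],1],[[0,0,-0.001],[0,0,0],1],[[0,0,-0.001],[0,0,0],1],[[0,0,-0.08],[0,0,0],1],[[0,0,-0.2],[0,0,0],1],[[0,0,-0.45],[0,0,0],1],[[0,0,-0.45],[0,0,0],1],[[0,0,-0.45],[0,0,0],1],[[0.055,-1,-0.45],[0,0,0],1],[[0.055,-1,-0.45],[0,0,0],1],[[0.055,-1,-0.45],[0,0,0],1],[[0.055,-1,-0.45],[0,0,0],1],[[0.055,-1,-0.45],[0,0,0],1],[[0.055,-1,-0.45],[0,0,0],1],[[0.055,-1,-0.45],[0,0,0],1],[[0.055,-1,-0.45],[0,0,0],1],[[0.055,-1,-0.45],[0,0,0],1],[[0.055,-1,-0.45],[0,0,0],1]]'

```text
t: 28.88
ee_pos: [455.7, -30.6, 179.8]
orientation: [-0.003, -3.141, -0.001]
ft_force: [-0.7, 0.9, 0.1]
width: 87.8
grasp_force: 0.0
```

Run:
```python
from h import *
go((456.5,-71.5,71))
t=get_image("top");hsv=cv2.cvtColor(t["pixels"],cv2.COLOR_RGB2HSV)
# mustard lid: low saturation within the square's outline; square again
x0,y0=245,250
w=hsv[y0:312,x0:315]
brown=cv2.inRange(w,(3,90,20),(16,255,255))
n,l,st,_=cv2.connectedComponentsWithStats(brown);k=1+st[1:,4].argmax()
c=np.argwhere(l==k)[:,::-1]+[x0,y0];r=cv2.minAreaRect(cv2.convexHull(ray(t,c,8)[:,:2].astype(np.float32)));print("square",r)
lid=((w[:,:,1]<70)&(w[:,:,2]>60)).astype(np.uint8)
hull=cv2.convexHull(c-[x0,y0]);M=np.zeros_like(lid);cv2.fillPoly(M,[hull.astype(np.int32)],1)
i=np.argwhere(lid*M)[:,::-1]+[x0,y0];cc=cv2.minEnclosingCircle(i.astype(np.float32));print(len(i),cc,ray(t,[i.mean(0)],111).round(1))
```

```text
t 28.8833 rot [ 0.0003 -0.0002 -0.0014]
(456.5, -71.5, 71) [-0.003  -0.1366  0.3626]
square ((473.0154113769531, 269.8312072753906), (92.2024917602539, 92.70460510253906), 3.126619815826416)
687 ((277.678955078125, 279.5968322753906), 23.919456481933594) [[470.7 267.8 111. ]]
```

Call:
step_arm --deltas '[[[-0.003,-0.137,0],[0,0,0],1],[[-0.003,-0.137,0],[0,0,0],1],[[-0.003,-0.137,0.05],[0,0,0],1],[[-0.003,-0.137,0.15],[0,0,0],1],[[-0.003,-0.137,0.25],[0,0,0],1],[[-0.003,-0.137,0.33],[0,0,0],1],[[-0.003,-0.137,0.362],[0,0,0],1],[[-0.003,-0.137,0.362],[0,0,0],1],[[-0.003,-0.137,0.362],[0,0,0],-1],[[-0.003,-0.137,0.362],[0,0,0],-1],[[-0.003,-0.137,0.362],[0,0,0],-1],[[-0.003,-0.137,0.362],[0,0,0],-1],[[-0.003,-0.137,0.362],[0,0,0],-1],[[-0.003,-0.137,0.362],[0,0,0],-1],[[-0.003,-0.137,0.362],[0,0,0],-1],[[-0.003,-0.137,0.362],[0,0,0],-1],[[-0.003,-0.137,0.362],[0,0,0],-1]]'

```text
t: 30.35
ee_pos: [456.9, -71.8, 71.6]
orientation: [0.0, 3.141, -0.0]
ft_force: [1.1, 1.1, 2.1]
width: 40.6
grasp_force: 29.9
```

Run:
```python
from h import *
t=get_image("top");hsv=cv2.cvtColor(t["pixels"],cv2.COLOR_RGB2HSV)
x0,y0=325,245
w=hsv[y0:315,x0:400];b=cv2.inRange(w,(3,90,20),(16,255,255))
n,l,st,_=cv2.connectedComponentsWithStats(b);k=1+st[1:,4].argmax()
c=np.argwhere(l==k)[:,::-1]+[x0,y0];tr=cv2.minEnclosingTriangle(cv2.convexHull(ray(t,c,8)[:,:2].astype(np.float32)))[1];print(len(c),tr.reshape(-1).round(0),tr.mean(0))
go((468,99,71))
```

```text
1357 [411. 144. 537. 125. 455.  27.] [[467.75497  98.64026]]
t 30.4 rot [-0.0001  0.0002 -0.0001]
(468, 99, 71) [-0.037   0.5693  0.0021]
```

Call:
step_arm --deltas '[[[0,0,-0.03],[0,0,0],-1],[[0,0,-0.1],[0,0,0],-1],[[0,0.02,-0.18],[0,0,0],-1],[[0,0.07,-0.2],[0,0,0],-1],[[-0.01,0.14,-0.2],[0,0,0],-1],[[-0.01,0.22,-0.2],[0,0,0],-1],[[-0.02,0.3,-0.2],[0,0,0],-1],[[-0.02,0.38,-0.2],[0,0,0],-1],[[-0.03,0.46,-0.2],[0,0,0],-1],[[-0.0355,0.53,-0.2],[0,0,0],-1],[[-0.0355,0.568,-0.2],[0,0,0],-1],[[-0.0355,0.568,-0.17],[0,0,0],-1],[[-0.0355,0.568,-0.1],[0,0,0],-1],[[-0.0355,0.568,-0.05],[0,0,0],-1],[[-0.0355,0.568,-0.02],[0,0,0],-1],[[-0.0355,0.568,-0.006],[0,0,0],-1],[[-0.0355,0.568,-0.002],[0,0,0],-1],[[-0.0355,0.568,0.001],[0,0,0],-1],[[-0.0355,0.568,0.001],[0,0,0],-1]]'

```text
t: 31.98
ee_pos: [467.4, 98.3, 71.6]
orientation: [0.001, 3.142, -0.0]
ft_force: [0.7, 0.4, -1.2]
width: 40.6
grasp_force: 30.0
```

Call:
step_arm --deltas '[[[0,0.001,0.002],[0,0,0],-1],[[0,0.001,0.004],[0,0,0],-1],[[0,0.001,0.004],[0,0,0],-1]]'

```text
t: 32.23
ee_pos: [468.0, 98.7, 71.3]
orientation: [-0.0, 3.14, -0.0]
ft_force: [-2.7, -2.2, 12.9]
width: 40.4
grasp_force: 30.0
```

Landed; release, rise, and retreat clear of the scene.

Call:
step_arm --deltas '[[[0,0,-0.002],[0,0,0],-1],[[0,0,-0.002],[0,0,0],0.2],[[0,0,-0.002],[0,0,0],1],[[0,0,-0.002],[0,0,0],1],[[0,0,-0.002],[0,0,0],1],[[0,0,-0.002],[0,0,0],1],[[0,0,-0.08],[0,0,0],1],[[0,0,-0.2],[0,0,0],1],[[0,0,-0.55],[0,0,0],1],[[0,0,-0.55],[0,0,0],1],[[0,0,-0.55],[0,0,0],1],[[0,-1,-0.55],[0,0,0],1],[[0,-1,-0.55],[0,0,0],1],[[0,-1,-0.55],[0,0,0],1],[[0,-1,-0.55],[0,0,0],1],[[0,-1,-0.55],[0,0,0],1],[[0,-1,-0.55],[0,0,0],1],[[0,-1,-0.55],[0,0,0],1],[[0,-1,-0.55],[0,0,0],1],[[0,-1,-0.55],[0,0,0],1]]'

```text
t: 33.9
ee_pos: [467.2, -203.3, 234.8]
orientation: [-0.007, -3.142, 0.0]
ft_force: [-0.4, 0.6, 0.1]
width: 88.0
grasp_force: 0.0
```

Run:
```python
from h import *
t=get_image("top");s=get_image("side")
a=cv2.resize(t["pixels"][170:325,245:445,::-1],(400,310),interpolation=2);b=cv2.resize(s["pixels"][170:370,225:465,::-1],(400,333),interpolation=2)
cv2.imwrite("pics/f8.png",np.hstack([cv2.resize(t["pixels"][170:325,245:445,::-1],(400,310),interpolation=2),cv2.resize(b,(400,310))]))
```

```text
(no output)
```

View pics/f8.png

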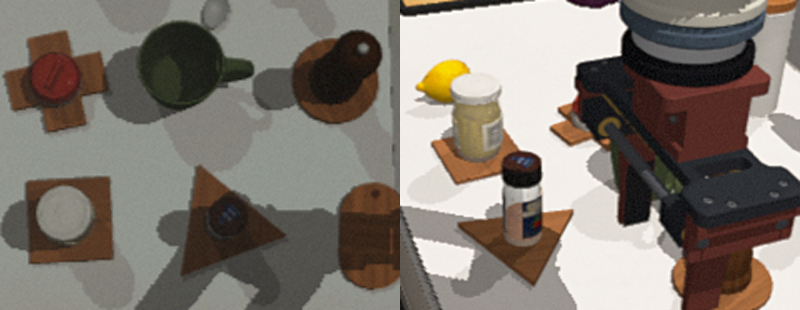

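Run:
```python
from h import *
t=get_image("top")
for p,z in(((276.8,276.3),111),((358.8,276.8),113),((272.8,208.2),48),((426.5,193.7),176)): print(ray(t,[p],z).round(1))
```

```text
[[471.5 267.8 111. ]]
[[470.5  99.1 113. ]]
[[628.2 283.4  48. ]]
[[630.8 -32.3 176. ]]
```

```bash
python3 -c "
from workcell import *
print(close_job())"
```

```text
the job is handed in; nothing more can be done
None
```

All four things stand upright on their own coasters, each within about 5 mm of the middle by the last camera check; the mug was not touched, and the job is handed in at about 34 s of the 141 s.

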